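Load the drilling jig one-handed

ROBOT

A 6-joint arm with a two-finger parallel gripper is mounted at the origin on a cart in front of the work surface, level with it; the furniture and walls round the work are solid. World frame = base frame: x ahead of the robot, y to its left, z up, the work surface at z = 0. Lengths are in m, angles in rad, forces in N, time in s.
With the tool pointing down it reaches from about 0.35 to 0.725 m from the base axis. Payload 4.3 kg.
Tool frame: the origin (TCP) lies between the finger pads; the fingertips stand 8 mm ahead of it and the grasp point (between the pads) lies 11 mm behind it; x points along the fingers, y is the direction in which the jaws open and shut, and the axes are right-handed (so a half turn about x gives the same grasp; the last joint's range is limited). The gripper opens to 85 mm and grips with 20 to 120 N. Pads are 22 mm wide; open, the fingers measure 114 mm over their backs; the gripper's body (76 mm by 85 mm) begins 54 mm behind the grasp point. The pads swing forward as they close: fully open they stand 13 mm farther back than shut.
Start: joints at [1.22, 0.377, 0.081, 1.274, 0, 1.46], TCP at [0.137, 0.558, 0.239] pointing down, gripper open.
Joint ranges: [-2.72, 2.72], [-0.84, 1.66], [-1.02, 1.22], [-1.77, 2.12], [-1.37, 1.28], [-3.14, 3.14]. Speed limits (rad/s): [2.57, 2.57, 3.14, 3.14, 3.14, 3.14].

INTERFACE

Orientations are given as a unit quaternion [w, x, y, z].
In Python, from bench import arm, eyes gives the robot as it stands.
- The arm moves only by the tool jog_arm, never from a script. Its argument "moves" is text: rows parted by semicolons, each of 4 numbers parted by spaces: the shift along the tool's x, y, z in cm, then the turn about the tool's x in rad. In form: tx ty tz roll; .... A call has 1 to 12 rows; each row shifts and turns the commanded pose from where the row before left it, along the tool's axes as they then stand; what a row does not reach is not made up. A row lasts 1/8 s, in which the tool goes at most 62.5 mm and 10.7 degrees, less where a joint would pass 70% of its speed; a pose out of reach is approached as far as the arm can. A call with a gripper value outside its range is refused whole. "jaw" is the finger opening in cm, from 0 to 8.54, set as the call begins (left out, the last holds). The fingers move at their own pace and stop on an object; "squeeze" is the grip in N (left out, the last holds). Time passes only in rows, so rows that do not move let the fingers close. It gives the time, the measured TCP pose, the force and the opening at its end, in the units of the state.
- arm.observe(): the state, without advancing time (a new reading comes with each control period).
- eyes.camera(name): name is "scene" or "side" or "wrist"; returns (picture, depth): 420x560x3 uint8, blue, green, red; 420x560 float32, m along the optical axis (not along the pixel's ray), 0 where there is no reading.
- eyes.camera_params(name): a dict with "camera_matrix" (3x3 intrinsics, pixels), "rvec" (rotation vector, rad) and "tvec" (3), from world to camera coordinates, as OpenCV has them. Camera axes: x right, y down, z forward; pixel columns grow to the right and rows downward; lengths in m; the calibration is good to about 2 mm. A picture is of the moment at which its call begins: read the wrist's pose just before it. camera_params takes no time and is no camera call; for the wrist camera it gives the pose at the moment of the call.
- arm.job_done(): hands the job in, once; it reports no verdict.
The state is a dict: "time": time; "q": joint angles; "dq": joint speeds; "joint_efforts": joint torques, N m; "position": TCP position; "orientation": TCP orientation; "wrist_force": force on the tool from outside, world axes, zero at the start; "torque": the same for the moment, N m; "finger_gap": opening from 0.0 (shut) to 1.0 (fully open).
Only numpy, scipy, OpenCV 4.12 (cv2) and the standard library are available. Lean on these libraries where they do the work, as an engineer would, in place of code of your own. Each camera call takes 0.05 s, during which the arm holds its last target.

TASK

Load the wooden block into the drilling jig using fingertips only: with one fingertip press the jig's red bar right down so that the spring-closed metal leaf swings up, and keep it down while the other fingertip pushes the block along the channel, under the leaf, fully home against the end stop. Then let the bar up so that the leaf closes on the block and holds it, and move clear. Only press and push: do not pinch or lift the block, and leave the other things on the bench where they are.

Things in the scene. Friction and masses are not known exactly. Their poses are not given: they have to be found in the camera images.
- jig: Leaf drilling jig screwed to the bench: plywood base, x -130 to 75, y -45 to 100, 12 mm thick. Frame: origin on the channel's centre line at bench height; x along the channel, the way the block is fed; y left, to the red bar; z up. Channel floor z 12, width 45 mm between dark wood fences (left 6, right 12 mm thick, tops z 35, from x -130). Hinge parts left of the channel reach z 46.
- stop_face (a point): Middle of the end stop's face at the channel floor (x 50, y 0, z 12 mm in the jig's frame; axes as the jig's). The block is home when its leading face meets it: block centre 21 mm before it, rear face 42 mm before it. The leaf covers 2 to 38 mm before the stop, so the home block stands 4 mm out and a finger behind it stays clear of the leaf.
- leaf (a joint): Angle (rad) of the aluminium leaf across the channel, hinge along x at jig y 34, z 38 mm. 0: closed, sloping down to the right, block cannot pass; 0.30: level, resting on the block (underside z 54, drill bush on top to z 70); 0.60: end of travel. Block passes freely from 0.36. A spring shuts it: 2.5 N on the red bar to start opening, 5.5 N fully open; it opens only while the bar is held down.
- press_bar (a point): Middle of the top of the red bar, 134 x 32 x 12 mm, beyond the leaf's hinge and moving with it. In the jig's frame the bar spans x -112 to 22; its middle is at y 74 to 76 mm. Its top is 56 mm above the bench when the leaf is shut, 31 mm fully pressed (a fingertip rests at 33). Level when the leaf is, tips 0.3 rad either way. A fingertip can slide along it in the feed direction at constant height.
- block: Pale wooden block with a small pilot hole, 42 (x) x 41 (y) x 42 mm high, 25 to 50 g; origin at the centre of its underside. Stands in the channel in front of the leaf, leading face 17 to 52 mm short of the leaf's near edge; slides freely, 2 mm play each side; top 54 mm above the bench.
- spare_block: Bystander: wooden block 43 x 45 x 43 mm on the bench to the right of the jig; origin at the centre of its underside. Leave it.
- tall_block: Bystander: wooden block 44 x 45 x 68 mm on the bench to the right of the jig; origin at the centre of its underside. Leave it.
- sanding_block: Bystander: brown sanding block, 60 x 97 x 26 mm, on the bench to the left of the jig; origin at the centre of its underside. Leave it.
- tape_rule: Bystander: black and yellow tape measure, 94 x 139 x 41 mm, on the bench left of the jig; origin at the centre of its underside. Leave it.
Mind the look-alikes: they are no part of the job. Leave any black or yellow look-alike of the block alone.

How it is judged:
By the outcome, as a careful person would: the job done as asked, in the order asked, and still so for the second after the job is handed in, with the robot touching nothing.
It also fails if it takes over 34 s, if anything falls off the work surface, if the arm or the gripper's body presses on something with over 40 N, if the wrist force passes 120 N, or if a joint passes its speed limit or range.

## Working session

There is one attempt and no reset: what is moved stays moved. The work goes in short steps, Python scripts to look and compute and a tool call to move; the robot and the scene stay as the last step left them, time stands still between calls to the robot, and variables do not carry over. Pictures are saved under pics/ and viewed, and the job is handed in when it is done.

Besides the shell and the picture viewer there is one more tool, called after "Call:" as a command line: name --argument value ..., lists and objects as JSON in quotes. jog_arm: Moves the arm, as the interface text tells. Its arguments: {"type":"object","properties":{"moves":{"type":"string"},"jaw":{"type":"number"},"squeeze":{"type":"number"}},"required":["moves"]}

```bash
ls; mkdir -p pics; cat > h.py <<'E'
import numpy as np,cv2
from bench import arm,eyes
def P(n):
    p=eyes.camera_params(n);K=np.array(p["camera_matrix"]);R=cv2.Rodrigues(np.array(p["rvec"],float))[0];t=np.array(p["tvec"],float).ravel();return K,R,t
def ray(n,uv,z):
    K,R,t=P(n);d=R.T@np.linalg.inv(K)@np.array([uv[0],uv[1],1.]);o=-R.T@t
    return o+d*(z-o[2])/d[2]
def proj(n,X):
    K,R,t=P(n);c=K@(R@np.array(X).T+t[:,None]);return (c[:2]/c[2]).T
E
python3 - <<'E'
from h import *
s=arm.observe();print({k:np.round(v,3) for k,v in s.items()})
for n in("scene","side","wrist"):
    K,R,t=P(n);print(n,np.round(-R.T@t,3),np.round(R[2],2))
    im,d=eyes.camera(n);cv2.imwrite(f"pics/{n}0.png",im);np.save(f"{n}0.npy",d);print(n,K.tolist())
E
```

```text
pics
{'time': np.float64(0.0), 'q': array([1.22 , 0.378, 0.08 , 1.274, 0.   , 1.46 ]), 'dq': array([ 0.   ,  0.   , -0.   ,  0.001,  0.   , -0.001]), 'joint_efforts': array([-1.0000e-03, -4.6360e+01,  2.6987e+01,  2.1000e-02, -0.0000e+00,
        0.0000e+00]), 'position': array([0.137, 0.558, 0.238]), 'orientation': array([ 0.702,  0.084,  0.702, -0.086]), 'wrist_force': array([ 0.336, -0.495,  0.151]), 'torque': array([ 0.002, -0.042, -0.009]), 'finger_gap': np.float64(0.999)}
scene [ 0.068 -0.677  0.864] [ 0.41  0.63 -0.65]
scene [[504.2311546612163, 0.0, 278.80983779544334], [0.0, 504.2311546612163, 210.5169356016194], [0.0, 0.0, 1.0]]
side [0.303 0.835 0.64 ] [ 0.23 -0.77 -0.6 ]
side [[449.56112652162295, 0.0, 273.98012012435663], [0.0, 449.56112652162295, 220.80019125068324], [0.0, 0.0, 1.0]]
wrist [0.068 0.575 0.373] [ 0.26 -0.07 -0.96]
wrist [[353.5759498508537, 0.0, 279.1526095847617], [0.0, 353.5759498508537, 210.85764878158147], [0.0, 0.0, 1.0]]
```

View pics/scene0.png

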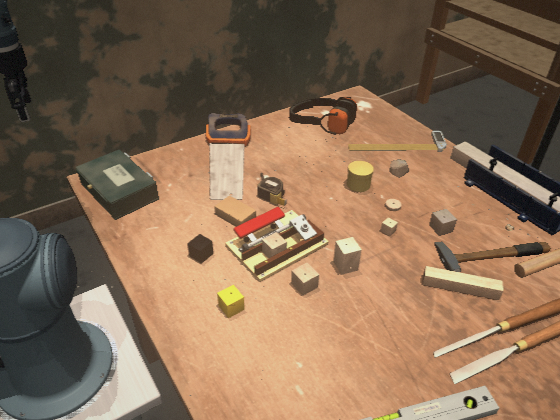

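View pics/side0.png

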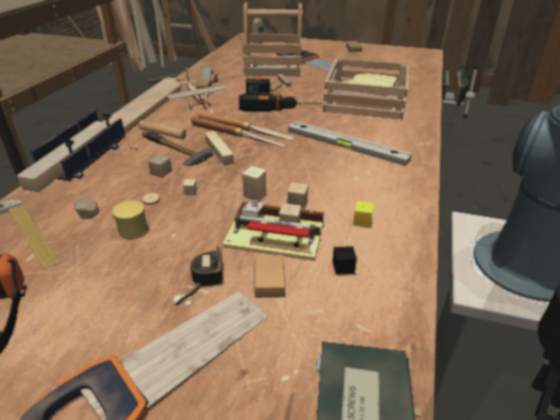

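View pics/wrist0.png

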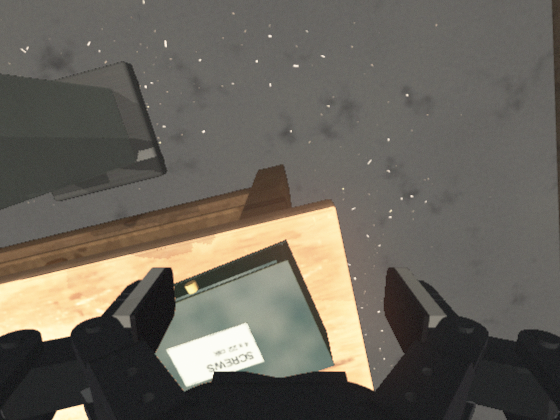

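The jig is at scene (277,243) and side (275,230). The wrist camera doesn't see it. I'll enlarge both views.

```bash
python3 - <<'E'
import cv2,numpy as np
a=cv2.imread("pics/scene0.png")[195:300,180:375];b=cv2.imread("pics/side0.png")[170:300,215:385]
cv2.imwrite("pics/sc_c.png",cv2.resize(a,None,fx=4,fy=4,interpolation=cv2.INTER_CUBIC))
cv2.imwrite("pics/si_c.png",cv2.resize(b,None,fx=4,fy=4,interpolation=cv2.INTER_CUBIC))
E
```

```text
(no output)
```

View pics/sc_c.png

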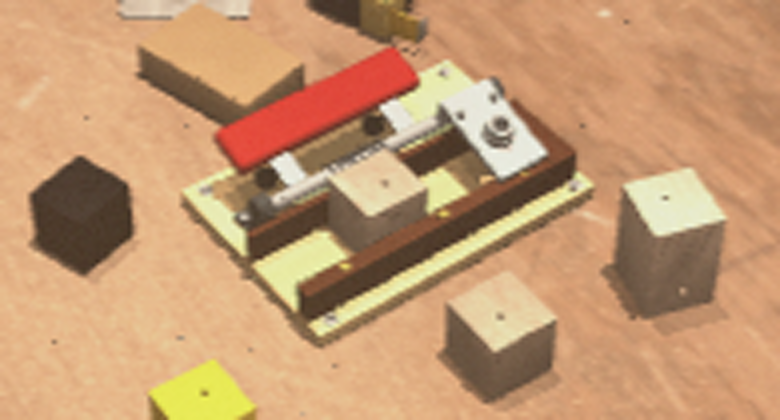

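View pics/si_c.png

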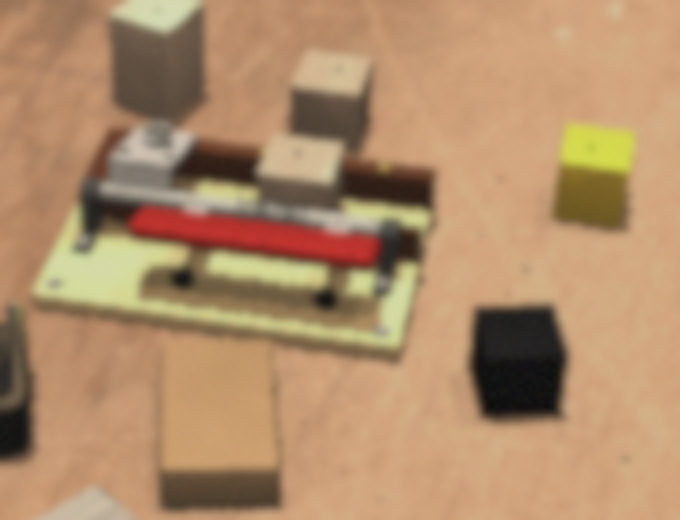

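Candidates for the block, in scene pixels:
- Block in the channel at (275,245)
- Spare block at (305,280)
- Tall block at (347,255)
- Black cube at (201,248)
- Yellow cube at (230,300)

The enlarged crop confirms the block is the pale one with a pilot hole standing between the fences. Next I'll fit the jig pose from the plate corners.

```bash
python3 - <<'E'
from h import *
from scipy.optimize import least_squares
sc=np.array([[183,199],[317,331],[592,186],[448,62]])/4+[180,195]-0.375
si=np.array([[402,345],[435,212],[0,0],[35,297]])/4+[215,170]-.375
J=np.array([[-130,100],[-130,-45],[75,-45],[75,100]])/1e3
W={}
for n,px,idx in(("scene",sc,[0,1,2,3]),("side",si,[0,3])):
    w=np.array([ray(n,px[i],.012)[:2] for i in idx]);print(n,w.round(4).tolist(),[np.linalg.norm(w[i]-w[i-1]).round(4) for i in range(len(w))]);W[n]=(w,J[idx])
def T(p,j):
    c,s=np.cos(p[2]),np.sin(p[2]);return j@np.array([[c,s],[-s,c]])+p[:2]
def fit(ws,js):
    r=least_squares(lambda p:(T(p,js)-ws).ravel(),[.5,0,0.3]);return r.x,np.abs(r.fun).max()
p,e=fit(*W["scene"]);print("scene",p,e)
p2,e2=fit(*W["side"]);print("side",p2,e2)
# red masks, side and scene -> bar corners; z of bar when shut: tilted 0.3
for n in("scene","side"):
    im=cv2.imread(f"pics/{n}0.png");h=cv2.cvtColor(im,cv2.COLOR_BGR2HSV)
    m=((h[...,0]<6)|(h[...,0]>174))&(h[...,1]>190)&(h[...,2]>110);m=m.astype(np.uint8)
    k,l,st,c=cv2.connectedComponentsWithStats(m);i=1+st[1:,4].argmax();print(n,st[i],c[i])
    x=ray(n,c[i],.054);print(x, "jig:",[( (x[:2]-q[:2])@np.array([[np.cos(q[2]),-np.sin(q[2])],[np.sin(q[2]),np.cos(q[2])]])).round(4) for q in(p,p2)])
# block top
top=np.array([[327,181],[382,213],[428,187],[372,152]])/4+[180,195]-.375
w=np.array([ray("scene",q,.054)[:2] for q in top])
print("block top jig",((w-p[:2])@np.array([[np.cos(p[2]),-np.sin(p[2])],[np.sin(p[2]),np.cos(p[2])]])).round(4).tolist())
ts=np.array([[268,136],[347,141],[341,178],[257,172]])/4+[215,170]-.375
w=np.array([ray("side",q,.054)[:2] for q in ts])
print("block top side",((w-p[:2])@np.array([[np.cos(p[2]),-np.sin(p[2])],[np.sin(p[2]),np.cos(p[2])]])).round(4).tolist())
E
```

```text
scene [[0.4289, 0.1127], [0.4436, -0.0197], [0.6441, -0.0073], [0.6333, 0.1341]] [np.float64(0.2055), np.float64(0.1332), np.float64(0.2009), np.float64(0.1419)]
side [[0.4297, 0.12], [0.6308, 0.1402]] [np.float64(0.2021), np.float64(0.2021)]
scene [0.56723422 0.02991041 0.08641225] 0.006449424235367398
side [0.56760924 0.03333501 0.10035463] 0.0014382164837131173
scene [265 213   2   2   2] [265.5 213.5]
[0.54418756 0.11706223 0.054     ] jig: [array([-0.0154,  0.0888]), array([-0.0149,  0.0857])]
side [248 223  60  12 261] [277.75478927 228.79693487]
[0.51704968 0.10547764 0.054     ] jig: [array([-0.0435,  0.0796]), array([-0.0431,  0.0768])]
block top jig [[-0.0775, 0.0201], [-0.0677, -0.0195], [-0.0339, -0.0185], [-0.0422, 0.0241]]
block top side [[-0.0329, -0.0153], [-0.0783, -0.02], [-0.0809, 0.0167], [-0.0339, 0.0209]]
```

Both views put the jig near (0.567, 0.031) with yaw about 0.1, but the corner picks are noisy. I'll bring the wrist camera over it for a closer measurement.

```bash
cat >> h.py <<'E'
from scipy.spatial.transform import Rotation as Ro
def tool():
    s=arm.observe();q=s["orientation"];R=Ro.from_quat([q[1],q[2],q[3],q[0]]).as_matrix();return s,np.array(s["position"]),R
def to_tool(target):
    s,p,R=tool();return R.T@(np.array(target)-p)*100
E
python3 - <<'E'
from h import *
s,p,R=tool();print(R.round(3));K,Rc,t=P("wrist");print("cam in tool",(R.T@(-Rc.T@t-p)).round(3),"axis",(R.T@Rc[2]).round(3))
print(to_tool([0.50,0.07,0.238]))
E
```

```text
[[-0.001  0.238  0.971]
 [-0.001  0.971 -0.238]
 [-1.    -0.002 -0.   ]]
cam in tool [-0.134 -0.    -0.071] axis [ 0.962 -0.     0.273]
[  0.11008833 -38.73028746  46.8963223 ]
```

Call:
jog_arm --moves "0 -3.37 4.03 0;0 -3.37 4.03 0;0 -3.37 4.03 0;0 -3.37 4.03 0;0 -3.37 4.03 0;0 -3.37 4.03 0;0 -3.37 4.03 0;0 -3.37 4.03 0;0 -3.37 4.03 0;0 -3.37 4.03 0;0 -3.37 4.03 0;0 -3.37 4.03 0" --jaw 6.1

```text
time: 1.65
position: [0.511, 0.0488, 0.2391]
orientation: [0.702, 0.085, 0.702, -0.085]
wrist_force: [0.8, 1.4, 1.1]
finger_gap: 0.712
```

Call:
jog_arm --moves "0 0 0 -0.17;0 0 0 -0.17;0 0 0 0;0 0 0 0"

```text
time: 2.15
position: [0.5101, 0.0505, 0.2392]
orientation: [0.706, -0.034, 0.706, 0.034]
wrist_force: [-0.1, -0.1, -0.0]
finger_gap: 0.715
```

```bash
python3 - <<'E'
from h import *
s,p,R=tool();print(s["time"],p.round(4),R.round(3),s["finger_gap"],s["q"])
prm=eyes.camera_params("wrist");import pickle;pickle.dump(prm,open("w1.pkl","wb"))
im,d=eyes.camera("wrist");cv2.imwrite("pics/w1.png",im);np.save("w1.npy",d)
E
```

```text
2.15 [0.5101 0.0505 0.2392] [[-0.    -0.097  0.995]
 [ 0.     0.995  0.097]
 [-1.     0.    -0.   ]] 0.7153090615817875 [-2.51669061e-02  2.50469342e-01 -9.66438270e-02  1.22402651e+00
  5.68896493e-05 -1.22225530e-01]
```

View pics/w1.png

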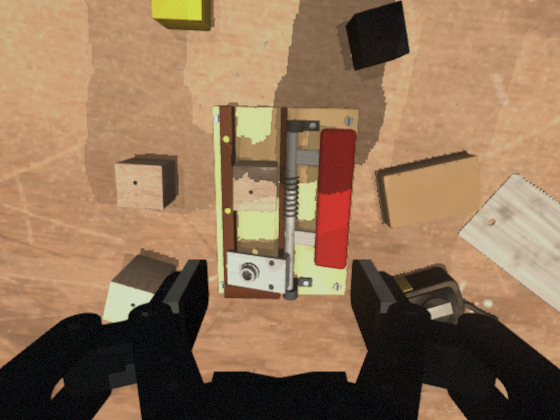

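The wrist view shows the jig at (215-358, 107-297), with the block at (256,193), the bar at (335,198) and the leaf at (256,270).

```bash
python3 - <<'E'
import cv2
a=cv2.imread("pics/w1.png")[95:310,200:370];cv2.imwrite("pics/w1c.png",cv2.resize(a,None,fx=3,fy=2.75,interpolation=cv2.INTER_CUBIC))
E
```

```text
(no output)
```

View pics/w1c.png

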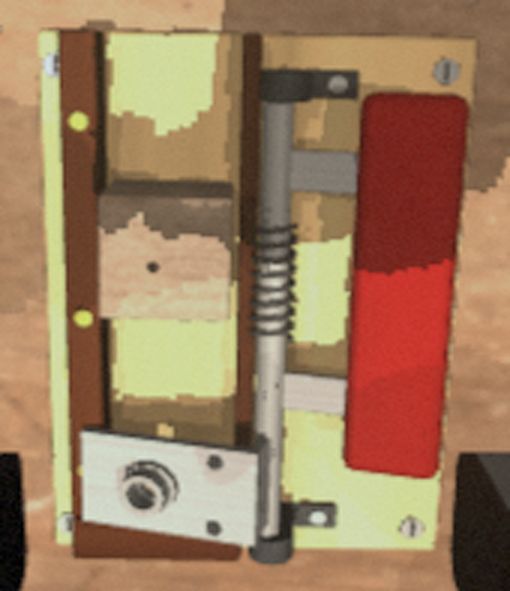

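```bash
python3 - <<'E'
from h import *
import pickle
prm=pickle.load(open("w1.pkl","rb"));d=np.load("w1.npy")
K=np.array(prm["camera_matrix"]);R=cv2.Rodrigues(np.array(prm["rvec"]))[0];t=np.array(prm["tvec"]).ravel();o=-R.T@t
def wr(c,z):
    u=np.array([c[0]/3+200-.33,c[1]/2.75+95-.32]);v=R.T@np.linalg.inv(K)@np.array([u[0],u[1],1]);return (o+v*(z-o[2])/v[2])
from scipy.optimize import least_squares
def T(p,j):
    c,s=np.cos(p[2]),np.sin(p[2]);return j@np.array([[c,s],[-s,c]])+p[:2]
def inv(p,w):
    c,s=np.cos(p[2]),np.sin(p[2]);return (w-p[:2])@np.array([[c,-s],[s,c]])
J=np.array([[-130,-45],[-130,100],[75,100],[75,-45]])/1e3
w=np.array([wr(c,.012)[:2] for c in[(40,30),(476,38),(433,548),(58,543)]])
r=least_squares(lambda p:(T(p,J)-w).ravel(),[.56,.03,.1]);p=r.x
print("pose",p.round(4),"res mm",(r.fun*1e3).round(1).reshape(-1,2).tolist());np.save("jig.npy",p)
for n,c,z in[("bar in rear",(360,96),.051),("bar out rear",(468,98),.0605),("bar out fr",(438,478),.0605),("bar in fr",(345,466),.051),
 ("blk lead R",(102,319),.054),("blk lead L",(231,319),.054),("blk rear R",(100,196),.054),("blk rear L",(232,196),.054),("hole",(153,267),.054),
 ("fence R in rear",(100,34),.035),("fence R in 2",(106,420),.035),("fence L inner rear",(243,35),.035)]:
    print(n,(inv(p,wr(c,z)[:2])*1e3).round(1))
# depth profile along block column and heights
vv,uu=np.mgrid[0:420,0:560];pc=np.stack([(uu-K[0,2])*d/K[0,0],(vv-K[1,2])*d/K[1,1],d],-1)
pw=(pc-t)@R;jx=inv(p,pw[...,:2].reshape(-1,2)).reshape(420,560,2)*1e3
for v in range(155,222,3):
    print(v,[ (int(jx[v,u,0]),int(jx[v,u,1]),int(pw[v,u,2]*1e3)) for u in(245,258,268,330)])
m=(pw[...,2]>.050)&(pw[...,2]<.058)&(abs(jx[...,1])<20)&(jx[...,0]>-110)&(jx[...,0]<0);print("top depth",np.percentile(jx[m],[1,50,99],axis=0),m.sum())
E
```

```text
pose [0.5664 0.0325 0.078 ] res mm [[-0.8, -1.3], [-1.1, 1.1], [1.0, 1.5], [0.9, -1.3]]
bar in rear [-109.9   57.5]
bar out rear [-110.3   87.5]
bar out fr [19.8 87.9]
bar in fr [20.1 58.9]
blk lead R [-34.3 -20. ]
blk lead L [-35.1  20.4]
blk rear R [-76.5 -19.8]
blk rear L [-77.2  20. ]
hole [-52.8  -3.9]
fence R in rear [-127.9  -21.3]
fence R in 2 [ 10.2 -21.7]
fence L inner rear [-128.4   22.5]
155 [(-81, -12, 10), (-81, 0, 11), (-81, 10, 12), (-88, 67, 54)]
158 [(-78, -12, 11), (-78, 0, 12), (-78, 10, 12), (-85, 67, 53)]
161 [(-77, -11, 25), (-77, 0, 22), (-76, 10, 18), (-82, 67, 54)]
164 [(-77, -9, 44), (-77, 2, 42), (-76, 11, 38), (-79, 67, 54)]
167 [(-75, -9, 53), (-75, 2, 54), (-76, 11, 54), (-77, 68, 54)]
170 [(-73, -8, 54), (-73, 2, 54), (-73, 11, 55), (-74, 68, 54)]
173 [(-70, -9, 53), (-70, 2, 55), (-70, 11, 52), (-125, 21, 373)]
176 [(-67, -9, 54), (-67, 2, 53), (-67, 11, 52), (-68, 68, 54)]
179 [(-64, -9, 53), (-64, 2, 54), (-65, 11, 54), (-66, 68, 53)]
182 [(-61, -9, 54), (-62, 2, 53), (-62, 12, 53), (-63, 68, 54)]
185 [(-59, -9, 53), (-59, 2, 54), (-59, 12, 53), (-6
[... 204 characters left out ...]
197 [(-47, -9, 53), (-48, 2, 54), (-47, 12, 53), (-49, 69, 55)]
200 [(-44, -9, 53), (-44, 2, 53), (-45, 12, 53), (-46, 69, 55)]
203 [(-42, -9, 54), (-42, 2, 53), (-42, 12, 53), (-43, 69, 55)]
206 [(-39, -9, 54), (-39, 2, 54), (-39, 12, 54), (-40, 69, 55)]
209 [(-36, -9, 54), (-36, 2, 53), (-36, 12, 53), (-37, 70, 54)]
212 [(-21, -13, 11), (-21, 0, 11), (-21, 11, 11), (-35, 70, 55)]
215 [(-17, -13, 11), (-18, 0, 12), (-18, 11, 11), (-32, 70, 55)]
218 [(-14, -13, 12), (-14, 0, 11), (-14, 11, 11), (-29, 70, 55)]
221 [(-10, -13, 11), (-11, 0, 13), (-11, 11, 10), (-26, 70, 55)]
top depth [[-7.68119262e+01 -1.94077352e+01]
 [-5.67906982e+01  7.22478547e-02]
 [-3.53381292e+01  1.94929803e+01]] 1936
```

Jig pose is (0.5664, 0.0325) with yaw 0.078, residuals at or under 1.5 mm. Block rear face is at jig x = -77, and depth agrees. For pushing, the TCP needs to start at about jig (-94, 37.5).

```bash
cat >> h.py <<'E'
def jw(x,y):
    p=np.load("jig.npy");c,s=np.cos(p[2]),np.sin(p[2]);return np.array([p[0]+c*x-s*y,p[1]+s*x+c*y])
def wj(w):
    p=np.load("jig.npy");c,s=np.cos(p[2]),np.sin(p[2]);return np.array([[c,s],[-s,c]])@(np.array(w[:2])-p[:2])
E
python3 - <<'E'
from h import *
g=jw(-.094,.0375);print(g, to_tool([*g,.12]))
E
```

```text
[0.46977389 0.06257952] [11.92229783  1.5861486  -3.90164943]
```

Call:
jog_arm --moves "0 0.8 -2 0;0 0.79 -1.9 0;3 0 0 0.019;3 0 0 0;3 0 0 0;2.9 0 0 0;0 0 0 0;0 0 0 0"

```text
time: 3.2
position: [0.4705, 0.0625, 0.1213]
orientation: [0.707, -0.028, 0.706, 0.028]
wrist_force: [0.5, -0.2, -0.6]
finger_gap: 0.715
```

```bash
python3 - <<'E'
from h import *
s,p,R=tool();print(s["time"],p.round(4),wj(p).round(4),np.arctan2(-R[0,1],R[1,1]),s["finger_gap"],s["wrist_force"])
for n in("wrist","scene","side"):
    im,d=eyes.camera(n);cv2.imwrite(f"pics/{n}2.png",im)
    if n=="scene":cv2.imwrite("pics/s2c.png",cv2.resize(im[170:300,190:360],None,fx=4,fy=4,interpolation=cv2.INTER_CUBIC))
    if n=="side":cv2.imwrite("pics/d2c.png",cv2.resize(im[150:280,210:380],None,fx=4,fy=4,interpolation=cv2.INTER_CUBIC))
E
```

```text
3.2 [0.4705 0.0625 0.1213] [-0.0933  0.0373] 0.07985962069256076 0.7146189208200094 [ 0.52147335 -0.17797959 -0.64744732]
```

View pics/wrist2.png

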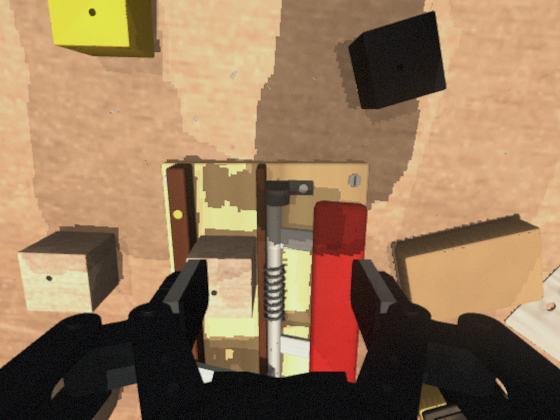

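View pics/s2c.png

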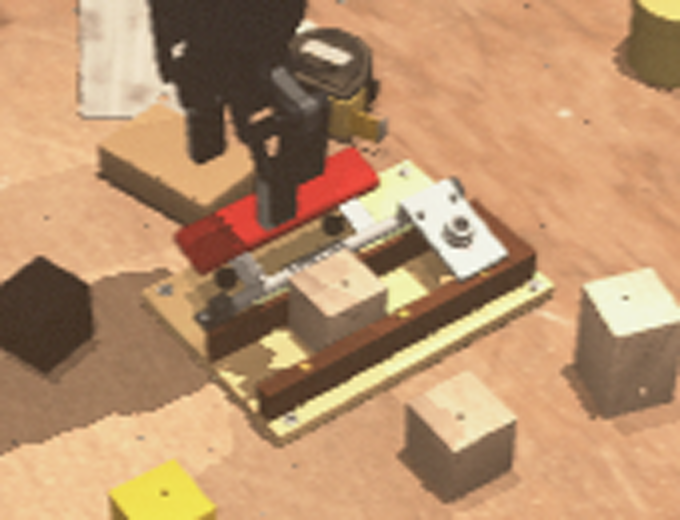

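View pics/d2c.png

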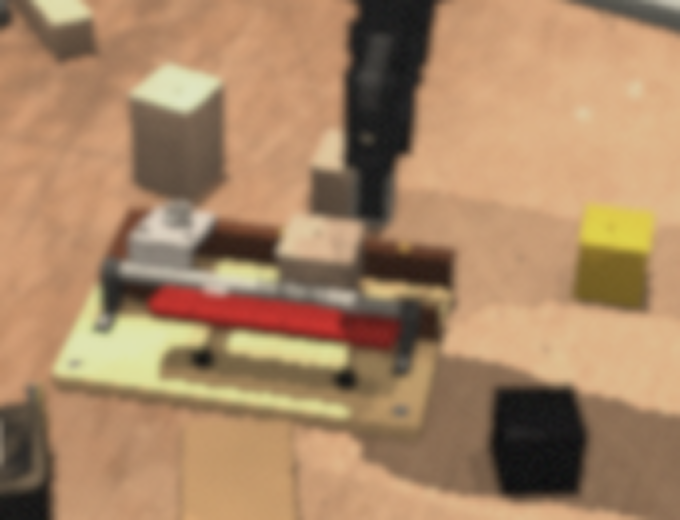

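```bash
python3 - <<'E'
from h import *
for z in(.108,.113,.118):
    print(z,[(wj(ray("wrist",u,z))*1e3).round(1).tolist() for u in((181,262),(207,262),(352,262),(378,262))],
     "scene",[(wj(ray("scene",(u[0]/4+190,u[1]/4+170),z))*1e3).round(1).tolist() for u in((258,218),(280,227),(297,218),(190,158),(208,163),(224,155))])
s,p,R=tool()
for y in(-.038,.038):
  for n in("wrist","scene"):
    print(n,y,proj(n,np.array([p+R@np.array([.008,y+dy,dz]) for dy in(-.007,.007) for dz in(-.011,.011)])).round(0).tolist())
E
```

```text
0.108 [[-97.1, -7.3], [-97.1, 4.5], [-97.2, 70.3], [-97.2, 82.1]] scene [[-92.7, 20.0], [-87.1, 6.8], [-75.2, 7.2], [-95.1, 84.9], [-89.2, 75.2], [-77.8, 75.6]]
0.113 [[-99.4, -5.8], [-99.4, 5.6], [-99.5, 69.2], [-99.5, 80.6]] scene [[-95.7, 15.4], [-90.1, 2.3], [-78.3, 2.8], [-98.1, 79.9], [-92.2, 70.3], [-81.0, 70.7]]
0.118 [[-101.6, -4.3], [-101.6, 6.7], [-101.7, 68.1], [-101.7, 79.1]] scene [[-98.7, 10.9], [-93.2, -2.1], [-81.5, -1.7], [-101.1, 75.0], [-95.3, 65.4], [-84.1, 65.8]]
wrist -0.038 [[175.0, 254.0], [179.0, 299.0], [208.0, 254.0], [210.0, 299.0]]
scene -0.038 [[258.0, 232.0], [266.0, 227.0], [254.0, 228.0], [262.0, 224.0]]
wrist 0.038 [[351.0, 254.0], [348.0, 299.0], [383.0, 254.0], [379.0, 299.0]]
scene 0.038 [[238.0, 213.0], [246.0, 209.0], [235.0, 210.0], [243.0, 206.0]]
```

Fingertips check out at jig y of about 0 and 75. I'll back off 3.5 mm for clearance behind the block and lower to just above the bar.

Call:
jog_arm --moves "0 0 -0.35 0;2 0 0 0;2 0 0 0;1 0 0 0;0.5 0 0 0;0 0 0 0"

```text
time: 4.1
position: [0.4666, 0.0621, 0.0655]
orientation: [0.707, -0.028, 0.706, 0.028]
wrist_force: [0.6, -0.2, -0.8]
finger_gap: 0.715
```

Call:
jog_arm --moves "0.5 0 0 0;0.5 0 0 0;0.5 0 0 0;0.3 0 0 0;0 0 0 0;0 0 0 0"

```text
time: 4.85
position: [0.4668, 0.0623, 0.0475]
orientation: [0.707, -0.028, 0.706, 0.029]
wrist_force: [0.8, 3.0, 4.0]
finger_gap: 0.713
```

```bash
python3 - <<'E'
from h import *
s,p,R=tool();print(s["time"],p.round(4),wj(p).round(4),s["finger_gap"],s["wrist_force"],s["torque"])
for n in("scene","side"):
    im,d=eyes.camera(n)
    if n=="scene":cv2.imwrite("pics/s3c.png",cv2.resize(im[170:300,190:360],None,fx=4,fy=4,interpolation=cv2.INTER_CUBIC))
    if n=="side":cv2.imwrite("pics/d3c.png",cv2.resize(im[150:280,210:380],None,fx=4,fy=4,interpolation=cv2.INTER_CUBIC))
E
```

```text
4.85 [0.4668 0.0623 0.0475] [-0.0969  0.0374] 0.7127004845277628 [0.77365369 3.01715    4.04781785] [ 0.71168649 -0.06902339 -0.07247319]
```

View pics/s3c.png

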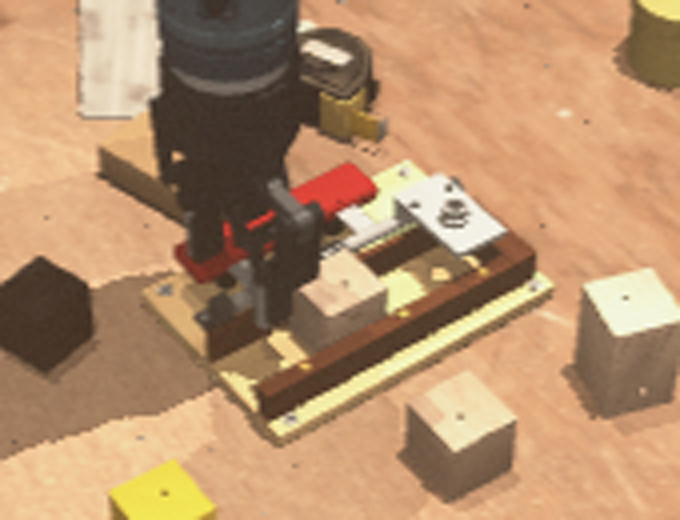

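View pics/d3c.png

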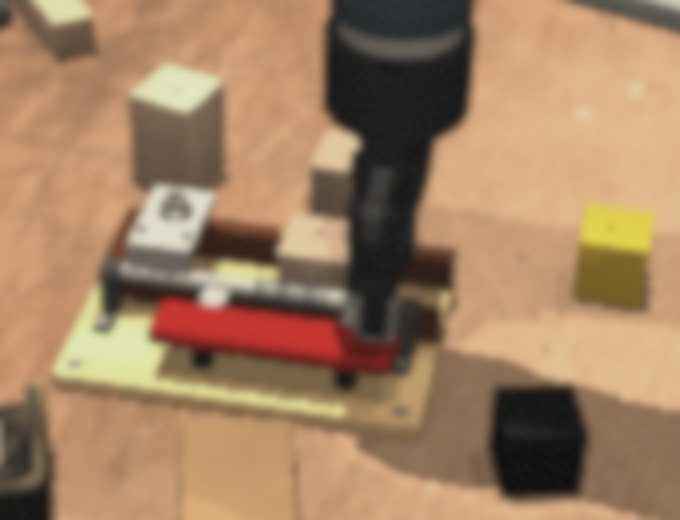

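The finger is on the bar (Fz 4 N), the leaf is about half open and the block hasn't moved. I'll continue down to the end of travel.

Call:
jog_arm --moves "0.3 0 0 0;0.3 0 0 0;0.2 0 0 0;0 0 0 0;0 0 0 0"

```text
time: 5.58
position: [0.4667, 0.0626, 0.0393]
orientation: [0.707, -0.028, 0.706, 0.029]
wrist_force: [0.2, 4.0, 4.8]
finger_gap: 0.713
```

Call:
jog_arm --moves "0.1 0 0 0;0.1 0 0 0;0 0 0 0"

```text
time: 5.95
position: [0.4667, 0.0625, 0.0372]
orientation: [0.707, -0.028, 0.706, 0.029]
wrist_force: [0.9, 5.3, 4.3]
finger_gap: 0.716
```

```bash
python3 - <<'E'
from h import *
s,p,R=tool();print(s["time"],p.round(4),wj(p).round(4),s["finger_gap"],s["wrist_force"],s["torque"])
im,d=eyes.camera("scene")
cv2.imwrite("pics/s4c.png",cv2.resize(im[170:300,190:360],None,fx=4,fy=4,interpolation=cv2.INTER_CUBIC))
E
```

```text
5.95 [0.4667 0.0625 0.0372] [-0.097   0.0376] 0.715780527562856 [0.90796735 5.25353709 4.28061455] [ 1.18675519 -0.17155662 -0.04197708]
```

View pics/s4c.png

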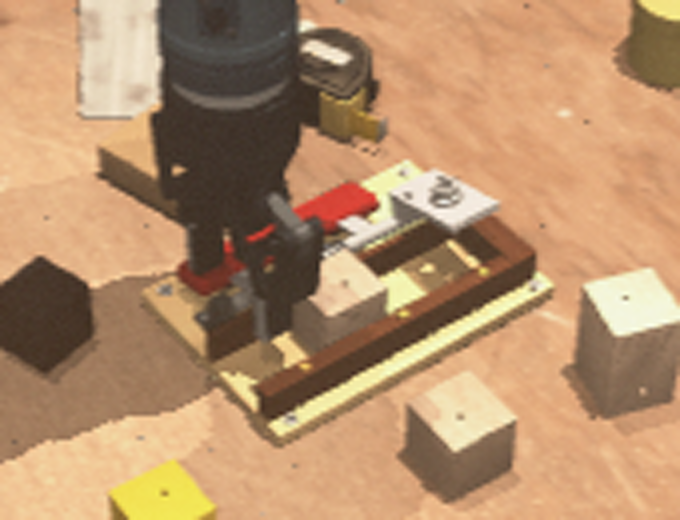

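Call:
jog_arm --moves "0.1 0 0 0;0.1 0 0 0;0 0 0 0"

```text
time: 6.38
position: [0.4668, 0.0624, 0.0357]
orientation: [0.707, -0.028, 0.706, 0.029]
wrist_force: [0.8, 4.9, 8.4]
finger_gap: 0.713
```

The bar stop is reached: Fz jumped to 8.4 N over the last 1.5 mm. Now I push, holding the bar down.

Call:
jog_arm --moves "0 0 0.4 0;0 0 0.5 0;0 0 0.6 0;0 0 0.6 0;0 0 0.6 0;0 0 0.6 0;0 0 0.6 0;0 0 0.6 0;0 0 0.6 0;0 0 0.6 0;0 0 0 0"

```text
time: 7.75
position: [0.5174, 0.068, 0.0347]
orientation: [0.703, -0.028, 0.71, 0.03]
wrist_force: [-12.2, 5.2, 18.5]
finger_gap: 0.717
```

```bash
python3 - <<'E'
from h import *
s,p,R=tool();print(s["time"],p.round(4),wj(p).round(4),s["finger_gap"],s["wrist_force"],s["torque"])
for n in("scene","side"):
    im,d=eyes.camera(n)
    if n=="scene":cv2.imwrite("pics/s5c.png",cv2.resize(im[170:300,190:360],None,fx=4,fy=4,interpolation=cv2.INTER_CUBIC))
    if n=="side":cv2.imwrite("pics/d5c.png",cv2.resize(im[150:280,210:380],None,fx=4,fy=4,interpolation=cv2.INTER_CUBIC))
E
```

```text
7.75 [0.5174 0.068  0.0347] [-0.0461  0.0392] 0.7172249427663423 [-12.17323253   5.16538794  18.45194006] [1.77061143 2.4538796  0.36357852]
```

View pics/s5c.png

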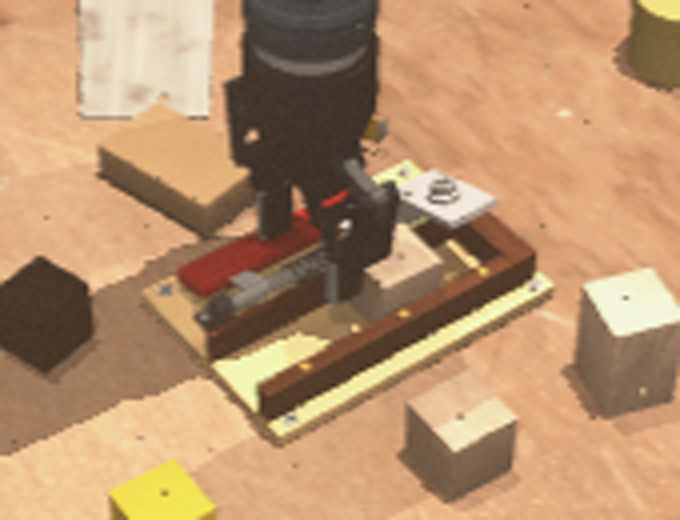

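View pics/d5c.png

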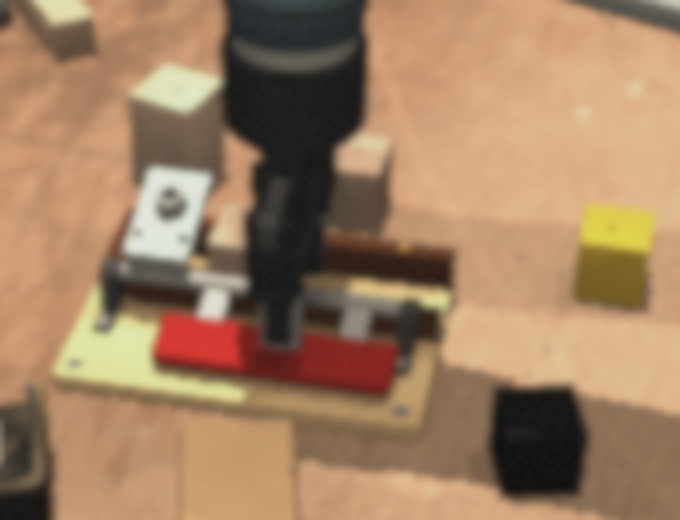

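The push is progressing and the leaf is fully up, but bar load has climbed to 18 N and its friction drags the tool about 6 mm behind command. I'll ease off vertically a little.

Call:
jog_arm --moves "-0.1 0 0 0;0 0 0 0"

```text
time: 8.1
position: [0.518, 0.0677, 0.0351]
orientation: [0.703, -0.028, 0.71, 0.03]
wrist_force: [-8.3, 6.5, 11.1]
finger_gap: 0.714
```

Call:
jog_arm --moves "-0.02 0 0.6 0;-0.01 0 0.6 0;-0.01 0 0.6 0;-0.01 0 0.6 0;0 0 0 0"

```text
time: 8.72
position: [0.5432, 0.0687, 0.0357]
orientation: [0.704, -0.029, 0.709, 0.029]
wrist_force: [-6.5, 4.2, 9.4]
finger_gap: 0.715
```

```bash
python3 - <<'E'
from h import *
s,p,R=tool();print(s["time"],p.round(4),wj(p).round(4),np.arctan2(-R[0,1],R[1,1]),R.round(3).tolist(),s["wrist_force"],s["torque"],s["q"])
E
```

```text
8.725 [0.5432 0.0687 0.0357] [-0.0203  0.0379] 0.08110834053574549 [[-0.008, -0.081, 0.997], [0.0, 0.997, 0.081], [-1.0, 0.001, -0.008]] [-6.53145664  4.17834607  9.42264787] [0.93822268 1.29451211 0.17073023] [ 9.92194258e-03  4.76672839e-01 -3.26834349e-01  7.74831405e-01
  1.87771757e-04 -7.11898237e-02]
```

Call:
jog_arm --moves "0 0 0.5 0;0 0 0.4 0;0 0 0.3 0;0 0 0 0"

```text
time: 9.22
position: [0.5547, 0.0696, 0.0357]
orientation: [0.704, -0.029, 0.709, 0.029]
wrist_force: [-7.6, 3.0, 9.6]
finger_gap: 0.716
```

```bash
python3 - <<'E'
from h import *
s,p,R=tool();print(s["time"],p.round(4),wj(p).round(4),s["wrist_force"])
for n in("scene","side"):
    im,d=eyes.camera(n)
    if n=="scene":cv2.imwrite("pics/s6c.png",cv2.resize(im[170:270,260:360],None,fx=6,fy=6,interpolation=cv2.INTER_CUBIC))
    if n=="side":cv2.imwrite("pics/d6c.png",cv2.resize(im[150:280,210:340],None,fx=4,fy=4,interpolation=cv2.INTER_CUBIC))
E
```

```text
9.225 [0.5547 0.0696 0.0357] [-0.0088  0.0379] [-7.60390799  3.0158749   9.64223083]
```

View pics/s6c.png

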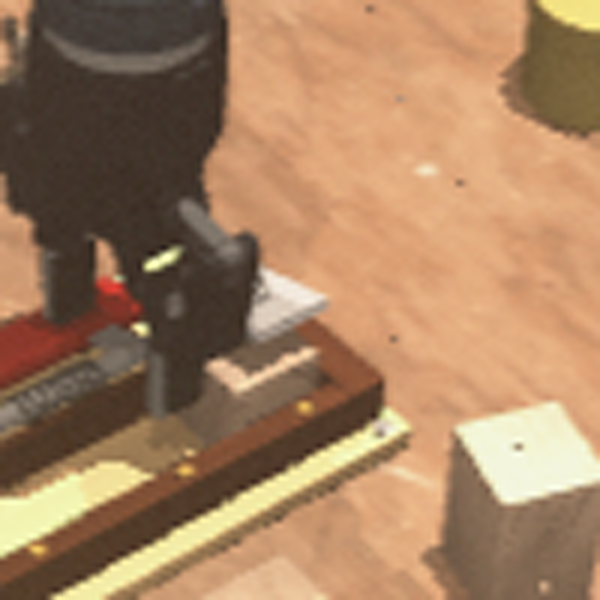

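View pics/d6c.png

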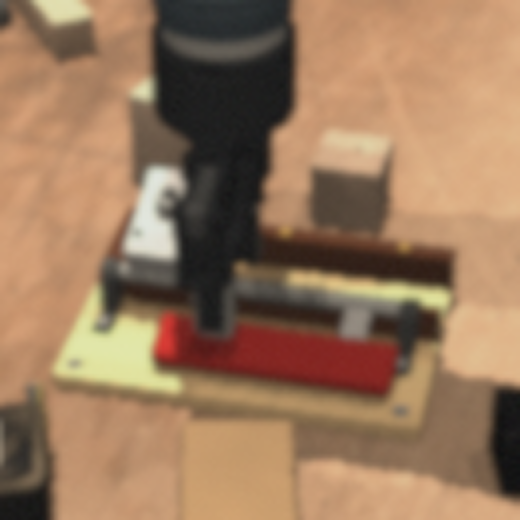

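Block is under the raised leaf, about 5 mm short of the stop. I'll creep in until the force shows contact.

Call:
jog_arm --moves "0 0 0.2 0;0 0 0.15 0;0 0 0 0"

```text
time: 9.7
position: [0.5572, 0.0699, 0.0356]
orientation: [0.703, -0.029, 0.71, 0.029]
wrist_force: [-6.5, 2.3, 10.4]
finger_gap: 0.715
```

Call:
jog_arm --moves "0 0 0.15 0;0 0 0 0"

```text
time: 9.95
position: [0.5594, 0.07, 0.0357]
orientation: [0.703, -0.029, 0.71, 0.029]
wrist_force: [-8.5, 3.3, 10.2]
finger_gap: 0.714
```

Call:
jog_arm --moves "0 0 0.12 0;0 0 0 0"

```text
time: 10.2
position: [0.5595, 0.07, 0.0355]
orientation: [0.703, -0.029, 0.71, 0.029]
wrist_force: [-9.7, 3.2, 13.1]
finger_gap: 0.714
```

Call:
jog_arm --moves "0 0 0.12 0;0 0 0 0"

```text
time: 10.45
position: [0.5596, 0.07, 0.0355]
orientation: [0.702, -0.029, 0.711, 0.029]
wrist_force: [-12.3, 1.9, 14.5]
finger_gap: 0.715
```

```bash
python3 - <<'E'
from h import *
s,p,R=tool();print(s["time"],p.round(4),wj(p).round(4),s["wrist_force"],s["torque"])
im,d=eyes.camera("scene")
cv2.imwrite("pics/s7c.png",cv2.resize(im[200:260,270:340],None,fx=8,fy=8,interpolation=cv2.INTER_CUBIC))
E
```

```text
10.45 [0.5596 0.07   0.0355] [-0.0039  0.0379] [-12.33790361   1.89272345  14.48278236] [0.83446557 2.58038116 0.44609736]
```

View pics/s7c.png

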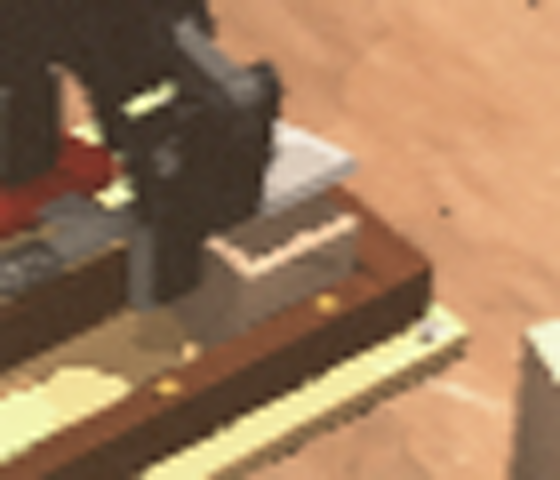

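It stalls at jig x = -3.9 with force rising, which could be the stop or drag on the bar. I'll unload the bar slightly and push a little more to tell which.

Call:
jog_arm --moves "-0.08 0 0 0;0 0 0 0"

```text
time: 10.75
position: [0.5625, 0.0698, 0.0362]
orientation: [0.704, -0.029, 0.709, 0.028]
wrist_force: [-5.6, 2.3, 4.7]
finger_gap: 0.716
```

Call:
jog_arm --moves "-0.02 0 0.2 0;0 0 0 0"

```text
time: 11.0
position: [0.5626, 0.0697, 0.036]
orientation: [0.703, -0.029, 0.71, 0.028]
wrist_force: [-9.7, 1.1, 9.0]
finger_gap: 0.715
```

Call:
jog_arm --moves "-0.02 0 0.2 0;0 0 0 0"

```text
time: 11.25
position: [0.5626, 0.0697, 0.0359]
orientation: [0.701, -0.029, 0.712, 0.028]
wrist_force: [-12.8, 0.2, 11.8]
finger_gap: 0.714
```

Call:
jog_arm --moves "-0.12 0 0 0;0 0 0 0"

```text
time: 11.5
position: [0.5628, 0.0696, 0.0365]
orientation: [0.701, -0.029, 0.712, 0.028]
wrist_force: [-9.9, 0.9, 7.3]
finger_gap: 0.714
```

```bash
python3 - <<'E'
from h import *
s,p,R=tool();print(s["time"],p.round(4),wj(p).round(4),s["wrist_force"],s["torque"])
im,d=eyes.camera("scene")
cv2.imwrite("pics/s8c.png",cv2.resize(im[200:260,270:340],None,fx=8,fy=8,interpolation=cv2.INTER_CUBIC))
E
```

```text
11.5 [0.5628 0.0696 0.0365] [-0.0007  0.0373] [-9.94608454  0.93387639  7.31486519] [ 0.35291102  2.10345428 -0.16612666]
```

View pics/s8c.png

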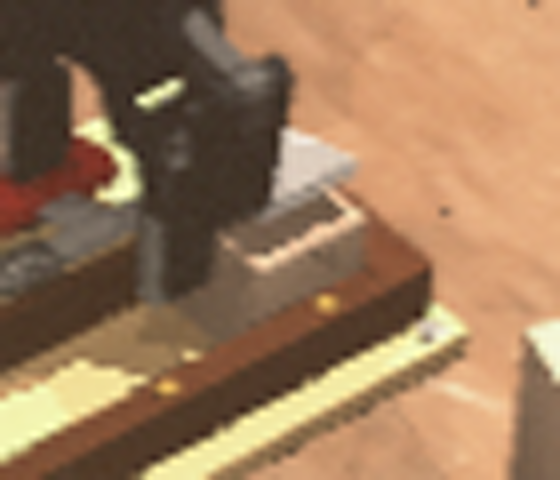

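```bash
python3 - <<'E'
from h import *
f=lambda c,z:(wj(ray("scene",(270+c[0]/8-.44,200+c[1]/8-.44),z))*1e3).round(1)
print("lead R top",f((365,213),.054),"rear R top",f((262,270),.054),"plate corner fr-R(75,-45)",f((466,345),.012),"fence end outer top(62?,-34.5)",f((432,265),.035))
E
```

```text
lead R top [ 53.  -20.7] rear R top [ 12.9 -21.8] plate corner fr-R(75,-45) [ 71.2 -50.1] fence end outer top(62?,-34.5) [ 68.6 -35. ]
```

Evidence for home: with the bar load reduced the tool didn't advance (about 0.2 mm), 10 N of push remained, and the block's leading corner is at jig x ≈ 53, the same +2-3 mm offset the TCP shows. I'll retract the finger slightly with the bar still down, then look.

Call:
jog_arm --moves "0 0 -0.4 0;0 0 -0.4 0;0 0 -0.3 0;0 0 0 0"

```text
time: 12.05
position: [0.5614, 0.0694, 0.0401]
orientation: [0.708, -0.028, 0.705, 0.028]
wrist_force: [3.9, 2.9, 5.4]
finger_gap: 0.713
```

```bash
python3 - <<'E'
from h import *
s,p,R=tool();print(s["time"],p.round(4),wj(p).round(4),s["wrist_force"],s["torque"],R[:,2])
im,d=eyes.camera("scene")
cv2.imwrite("pics/s9c.png",cv2.resize(im[200:260,270:340],None,fx=8,fy=8,interpolation=cv2.INTER_CUBIC))
E
```

```text
12.05 [0.5614 0.0694 0.0401] [-0.0021  0.0372] [3.85118496 2.91003549 5.4177629 ] [ 0.71743283 -0.71138386 -0.16240894] [0.99679802 0.07987885 0.00361479]
```

View pics/s9c.png

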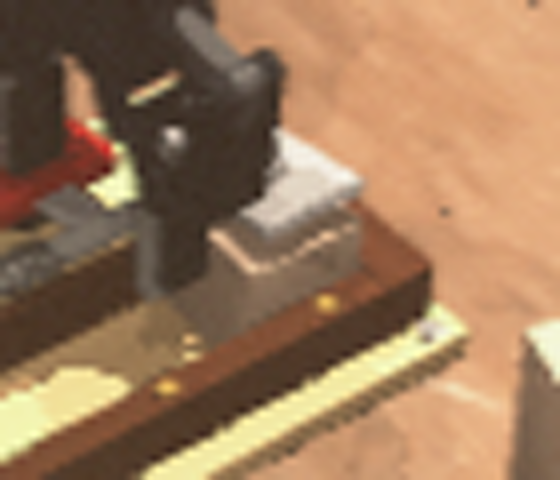

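Compared with the last crop, the block's edges sit about 1 px (2-3 mm) farther back, and the tool rose 4 mm while backing. The upward drag may have tilted the block, or it slipped back. The leaf is still open, so I'll press down again and re-seat it more gently.

Call:
jog_arm --moves "0 0 -0.3 0;0.2 0 0 0;0.15 0 0 0;0 0 0 0"

```text
time: 12.6
position: [0.5579, 0.0686, 0.0363]
orientation: [0.707, -0.029, 0.706, 0.028]
wrist_force: [3.3, 1.1, 5.7]
finger_gap: 0.716
```

```bash
python3 - <<'E'
from h import *
s,p,R=tool();print(s["time"],p.round(4),wj(p).round(4),s["wrist_force"],s["torque"],R[:,2])
im,d=eyes.camera("scene")
cv2.imwrite("pics/s10c.png",cv2.resize(im[200:260,270:340],None,fx=8,fy=8,interpolation=cv2.INTER_CUBIC))
E
```

```text
12.6 [0.5579 0.0686 0.0363] [-0.0057  0.0366] [3.31452168 1.06823894 5.72985467] [ 0.37745743 -0.66180417 -0.08591438] [0.99682442 0.07960034 0.0022058 ]
```

View pics/s10c.png

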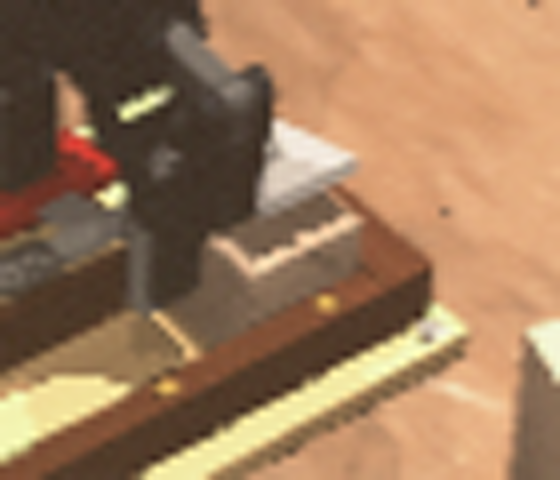

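Call:
jog_arm --moves "0 0 0.2 0;0 0 0.2 0;0 0 0 0"

```text
time: 13.02
position: [0.5582, 0.0687, 0.036]
orientation: [0.705, -0.029, 0.708, 0.028]
wrist_force: [-4.3, -0.2, 13.1]
finger_gap: 0.711
```

Call:
jog_arm --moves "0 0 0.2 0;0 0 0 0"

```text
time: 13.28
position: [0.5584, 0.0687, 0.0358]
orientation: [0.704, -0.029, 0.709, 0.028]
wrist_force: [-7.4, -1.4, 17.5]
finger_gap: 0.716
```

Call:
jog_arm --moves "0 0 0.15 0;0 0 0 0"

```text
time: 13.52
position: [0.5585, 0.0688, 0.0357]
orientation: [0.703, -0.029, 0.71, 0.028]
wrist_force: [-10.9, -2.4, 19.3]
finger_gap: 0.71
```

Call:
jog_arm --moves "-0.12 0 0 0;0 0 0 0"

```text
time: 13.78
position: [0.5592, 0.069, 0.036]
orientation: [0.703, -0.029, 0.71, 0.028]
wrist_force: [-6.6, -0.7, 11.1]
finger_gap: 0.714
```

Call:
jog_arm --moves "-0.06 0 0 0;0 0 0 0"

```text
time: 14.02
position: [0.5592, 0.069, 0.0361]
orientation: [0.703, -0.029, 0.71, 0.028]
wrist_force: [-6.3, -0.7, 8.3]
finger_gap: 0.716
```

Call:
jog_arm --moves "-0.05 0 0.05 0;0 0 0 0"

```text
time: 14.28
position: [0.5601, 0.0692, 0.0365]
orientation: [0.704, -0.029, 0.709, 0.028]
wrist_force: [-3.3, 0.9, 5.4]
finger_gap: 0.714
```

```bash
python3 - <<'E'
from h import *
s,p,R=tool();print(s["time"],p.round(4),wj(p).round(4),s["wrist_force"],s["torque"],R[:,2])
im,d=eyes.camera("scene");cv2.imwrite("pics/scene11.png",im)
cv2.imwrite("pics/s11c.png",cv2.resize(im[200:260,270:340],None,fx=8,fy=8,interpolation=cv2.INTER_CUBIC))
E
```

```text
14.275 [0.5601 0.0692 0.0365] [-0.0034  0.0371] [-3.27426289  0.88773414  5.40112275] [0.30090466 0.85369955 0.1218825 ] [ 0.99671959  0.080492   -0.00843213]
```

View pics/s11c.png

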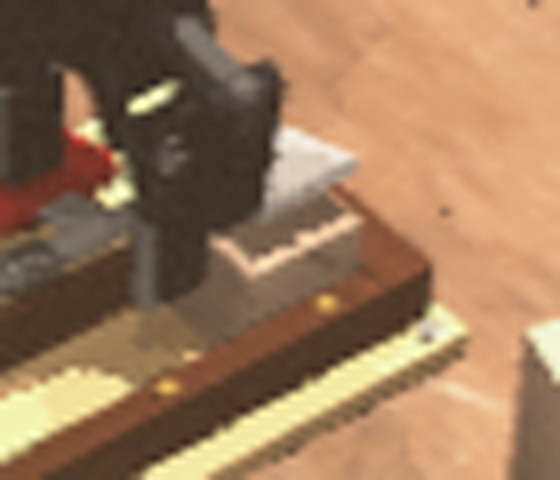

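The block hasn't moved since the retraction; it sits about 2 mm back from where it was, and the finger is just reaching it. I'll push on with a light bar load.

Call:
jog_arm --moves "-0.02 0 0.1 0;-0.02 0 0.1 0;0 0 0 0"

```text
time: 14.7
position: [0.5619, 0.0695, 0.0367]
orientation: [0.703, -0.029, 0.71, 0.028]
wrist_force: [-3.8, 1.9, 4.6]
finger_gap: 0.717
```

Call:
jog_arm --moves "-0.03 0 0.08 0;0 0 0 0"

```text
time: 14.95
position: [0.5624, 0.0695, 0.0369]
orientation: [0.703, -0.029, 0.71, 0.028]
wrist_force: [-5.0, 0.8, 5.8]
finger_gap: 0.715
```

```bash
python3 - <<'E'
from h import *
s,p,R=tool();print(s["time"],p.round(4),wj(p).round(4),s["wrist_force"],s["torque"],R[:,2])
im,d=eyes.camera("scene");cv2.imwrite("pics/scene12.png",im)
cv2.imwrite("pics/s12c.png",cv2.resize(im[200:260,270:340],None,fx=8,fy=8,interpolation=cv2.INTER_CUBIC))
E
```

```text
14.95 [0.5624 0.0695 0.0369] [-0.0012  0.0372] [-4.97917157  0.83165542  5.75345725] [0.37523436 1.00163847 0.13520064] [ 0.99672243  0.0803333  -0.0095369 ]
```

View pics/s12c.png

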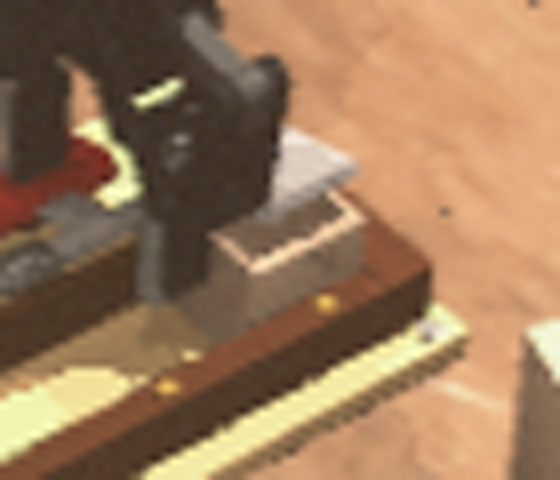

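Call:
jog_arm --moves "-0.03 0 0.12 0;0 0 0 0"

```text
time: 15.25
position: [0.5624, 0.0695, 0.0369]
orientation: [0.702, -0.029, 0.711, 0.028]
wrist_force: [-7.1, 0.2, 7.0]
finger_gap: 0.713
```

Call:
jog_arm --moves "-0.03 0 0.1 0;0 0 0 0"

```text
time: 15.5
position: [0.5625, 0.0695, 0.037]
orientation: [0.702, -0.029, 0.711, 0.028]
wrist_force: [-8.9, 0.5, 7.5]
finger_gap: 0.713
```

```bash
python3 - <<'E'
from h import *
s,p,R=tool();print(s["time"],p.round(4),wj(p).round(4),s["wrist_force"],s["torque"],R[:,2])
im,d=eyes.camera("scene");cv2.imwrite("pics/scene13.png",im)
cv2.imwrite("pics/s13c.png",cv2.resize(im[200:260,270:340],None,fx=8,fy=8,interpolation=cv2.INTER_CUBIC))
E
```

```text
15.5 [0.5625 0.0695 0.037 ] [-0.0011  0.0371] [-8.92330828  0.54376247  7.53799652] [ 0.22034435  1.66741072 -0.05770152] [ 0.99670843  0.07995434 -0.01340151]
```

View pics/s13c.png

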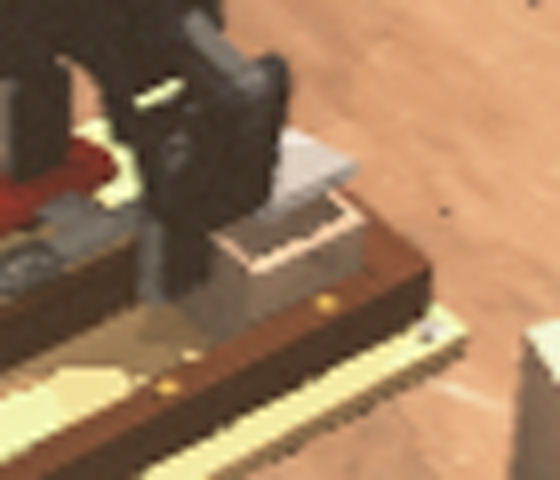

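It stops at the same place (-1.1), force rising with no motion, so the block is home. I'll retract in small steps with a slight downward correction so the finger doesn't drag the block up.

Call:
jog_arm --moves "0.03 0 -0.12 0;0.03 0 -0.12 0;0 0 0 0"

```text
time: 15.92
position: [0.5624, 0.0695, 0.0371]
orientation: [0.703, -0.029, 0.71, 0.028]
wrist_force: [-5.3, 0.6, 4.9]
finger_gap: 0.71
```

Call:
jog_arm --moves "0.04 0 -0.12 0;0.04 0 -0.12 0;0 0 0 0"

```text
time: 16.3
position: [0.5623, 0.0695, 0.0371]
orientation: [0.705, -0.029, 0.708, 0.028]
wrist_force: [-1.3, 1.1, 3.8]
finger_gap: 0.715
```

Call:
jog_arm --moves "0.04 0 -0.15 0;0.04 0 -0.15 0;0 0 0 0"

```text
time: 16.68
position: [0.5621, 0.0695, 0.0373]
orientation: [0.707, -0.028, 0.706, 0.028]
wrist_force: [2.7, 1.8, 5.6]
finger_gap: 0.713
```

Unloaded cleanly with the height unchanged. I'll keep sliding back a few mm and look.

Call:
jog_arm --moves "0 0 -0.15 0;0 0 -0.15 0;0 0 -0.15 0;0 0 0 0"

```text
time: 17.18
position: [0.5585, 0.0689, 0.0377]
orientation: [0.707, -0.029, 0.706, 0.028]
wrist_force: [3.4, 2.0, 5.4]
finger_gap: 0.713
```

```bash
python3 - <<'E'
from h import *
s,p,R=tool();print(s["time"],p.round(4),wj(p).round(4),s["wrist_force"],s["torque"],R[:,2])
im,d=eyes.camera("scene");cv2.imwrite("pics/scene14.png",im)
cv2.imwrite("pics/s14c.png",cv2.resize(im[200:260,270:340],None,fx=8,fy=8,interpolation=cv2.INTER_CUBIC))
E
```

```text
17.175 [0.5585 0.0689 0.0377] [-0.005   0.0369] [3.44281156 2.04831598 5.44432134] [ 0.55340693 -0.73597067 -0.15424558] [0.99681517 0.07971361 0.00229173]
```

View pics/s14c.png

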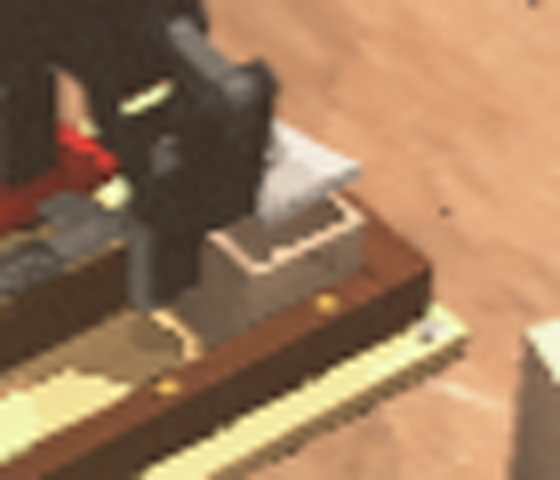

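The block stayed put: corners at crop (362,216) and (256,272), matching the pushed-home frame, and the finger is about 4 mm clear. Now I raise straight up so the leaf closes.

Call:
jog_arm --moves "0 0 -0.15 0;0 0 -0.1 0;-0.3 0 0 0;-0.3 0 0 0;-0.3 0 0 0;-0.4 0 0 0;-0.5 0 0 0;-1 0 0 0;-2 0 0 0;-3 0 0 0;-3 0 0 0;0 0 0 0"

```text
time: 18.73
position: [0.5567, 0.0692, 0.1481]
orientation: [0.708, -0.028, 0.705, 0.028]
wrist_force: [0.6, -0.5, 0.2]
finger_gap: 0.716
```

Call:
jog_arm --moves "-4 0 -3 0;-4 0 -4 0;0 0 -4 0;0 0 0 0;0 0 0 0"

```text
time: 19.35
position: [0.4452, 0.0603, 0.2246]
orientation: [0.706, -0.028, 0.707, 0.028]
wrist_force: [0.3, -0.5, 0.0]
finger_gap: 0.713
```

```bash
python3 - <<'E'
from h import *
s,p,R=tool();print(s["time"],p.round(4),wj(p).round(4),s["wrist_force"])
import pickle;pickle.dump(eyes.camera_params("wrist"),open("w15.pkl","wb"))
for n in("scene","side","wrist"):
    im,d=eyes.camera(n);cv2.imwrite(f"pics/{n}15.png",im);np.save(f"{n}15.npy",d)
    if n=="scene":cv2.imwrite("pics/s15c.png",cv2.resize(im[195:265,240:340],None,fx=8,fy=8,interpolation=cv2.INTER_CUBIC))
E
```

```text
19.35 [0.4452 0.0603 0.2246] [-0.1187  0.0372] [ 0.31275546 -0.45660488  0.04047531]
```

View pics/s15c.png

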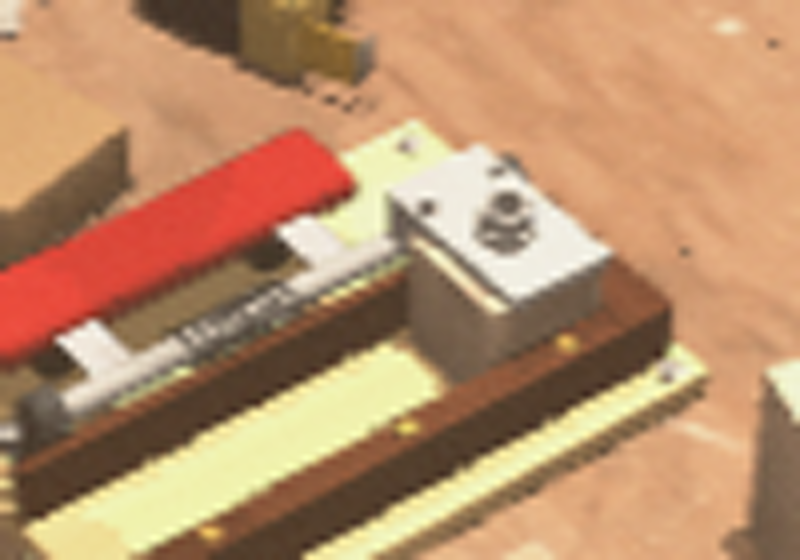

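View pics/wrist15.png

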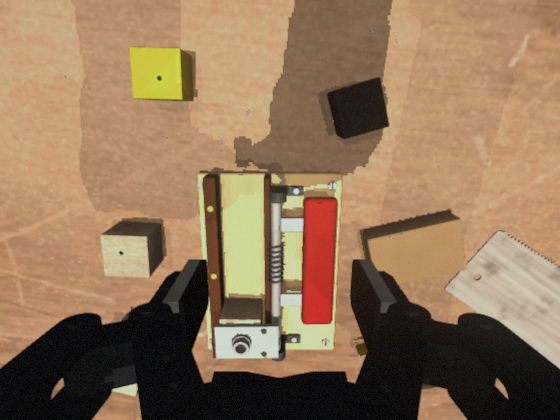

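```bash
python3 - <<'E'
from h import *
import pickle
im=cv2.imread("pics/wrist15.png");cv2.imwrite("pics/w15c.png",cv2.resize(im[285:370,200:290],None,fx=7,fy=7,interpolation=cv2.INTER_CUBIC))
prm=pickle.load(open("w15.pkl","rb"));d=np.load("wrist15.npy")
K=np.array(prm["camera_matrix"]);R=cv2.Rodrigues(np.array(prm["rvec"]))[0];t=np.array(prm["tvec"]).ravel()
vv,uu=np.mgrid[0:420,0:560];pc=np.stack([(uu-K[0,2])*d/K[0,0],(vv-K[1,2])*d/K[1,1],d],-1);pw=(pc-t)@R
for u in(232,243,254,262):
    print(u,[(v,*(wj(pw[v,u])*1e3).round(0).astype(int).tolist(),int(pw[v,u,2]*1e3)) for v in list(range(296,332,2))])
E
```

```text
232 [(296, 5, -14, 12), (298, 6, -14, 15), (300, 7, -13, 18), (302, 7, -13, 22), (304, 7, -12, 27), (306, 7, -12, 31), (308, 6, -11, 35), (310, 7, -11, 38), (312, 7, -10, 42), (314, 6, -10, 47), (316, 6, -9, 50), (318, 7, -9, 53), (320, 9, -9, 53), (322, 11, -9, 53), (324, 12, -9, 55), (326, 12, -8, 58), (328, 14, -8, 59), (330, 16, -8, 59)]
243 [(296, 6, -2, 11), (298, 7, -2, 14), (300, 6, -1, 19), (302, 7, -1, 22), (304, 7, -1, 26), (306, 7, 0, 31), (308, 7, 0, 33), (310, 7, 0, 38), (312, 7, 1, 42), (314, 6, 1, 46), (316, 7, 2, 49), (318, 7, 2, 52), (320, 8, 2, 54), (322, 11, 2, 53), (324, 11, 2, 56), (326, 12, 2, 58), (328, 14, 2, 59), (330, 16, 2, 58)]
254 [(296, 6, 10, 12), (298, 7, 10, 14), (300, 7, 10, 18), (302, 7, 11, 22), (304, 7, 11, 25), (306, 7, 11, 30), (308, 8, 11, 32), (310, 8, 12, 37), (312, 7, 12, 41), (314, 8, 12, 44), (316, 7, 12, 48), (318, 7, 13, 52), (320, 9, 13, 53), (322, 11, 13, 53), (324, 12, 13, 54), (326, 12, 13, 58), (328, 14, 13, 58), (330, 16, 13, 59)]
262 [(296, 6, 19, 11), (298, 7, 19, 13), (300, 7, 19, 17), (302, 8, 19, 20), (304, 8, 19, 24), (306, 11, 19, 24), (308, 13, 19, 24), (310, 15, 19, 24), (312, 18, 19, 23), (314, 20, 19, 25), (316, 23, 19, 23), (318, 26, 19, 23), (320, 28, 19, 23), (322, 31, 19, 23), (324, 12, 21, 55), (326, 12, 21, 59), (328, 15, 21, 57), (330, 16, 21, 59)]
```

View pics/w15c.png

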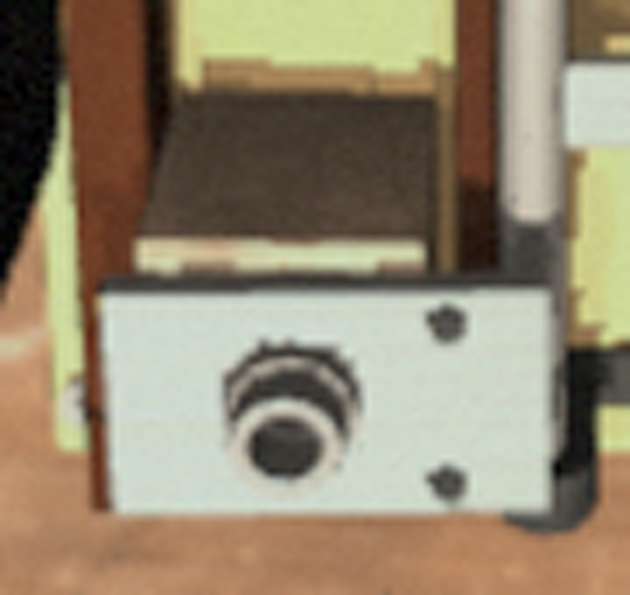

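```bash
python3 - <<'E'
from h import *
f=lambda c,z:(wj(ray("wrist",(200+c[0]/7-.43,285+c[1]/7-.43),z))*1e3).round(1)
for x in(170,280,400):
    print(x,"rear top",f((x,240),.054),"rear bottom",f((x,95),.012),"leaf under",f((x,274),.054),"leaf top near",f((x,291),.0585),"leaf far top",f((x,513),.0585))
im=cv2.imread("pics/wrist15.png").astype(float)
for u in(226,232,240,250,256): print(u,[int(im[v,u-1:u+2].mean()) for v in range(314,332)])
s,p,R=tool();print(s["time"])
E
```

```text
170 rear top [  7.9 -16.9] rear bottom [  9.1 -23.3] leaf under [ 13.3 -17.1] leaf top near [ 13.  -16.5] leaf far top [ 49.4 -18. ]
280 rear top [ 7.8 -1.5] rear bottom [ 9.1 -6.1] leaf under [13.3 -1.7] leaf top near [13.  -1.2] leaf far top [49.4 -2.2]
400 rear top [ 7.8 15.3] rear bottom [ 9.  12.7] leaf under [13.3 15.2] leaf top near [13.  15.5] leaf far top [49.3 14.9]
226 [63, 68, 65, 67, 78, 149, 180, 184, 159, 118, 81, 63, 89, 181, 208, 207, 208, 210]
232 [57, 60, 64, 62, 73, 138, 171, 181, 150, 113, 77, 58, 88, 181, 208, 206, 209, 209]
240 [60, 63, 63, 64, 68, 110, 179, 197, 190, 132, 69, 65, 117, 187, 208, 207, 207, 208]
250 [69, 69, 71, 71, 73, 129, 183, 198, 198, 152, 84, 59, 117, 188, 207, 206, 208, 210]
256 [67, 72, 73, 71, 69, 126, 181, 195, 155, 106, 76, 65, 116, 186, 207, 205, 208, 208]
19.5
```

The leaf is closed, level and resting on the block. But the rear face reads 6.6-7.9 mm in leaf-corrected jig x (home is 8), so the gap at the stop could be anywhere from 0 to 1.4 mm. I'll look at the stop end from beyond it.

Call:
jog_arm --moves "0 0 5 0;0 0 5 0;0 -1 5 0;0 -1.5 5 0;0 -1.5 5 0;0 0 1 0;0 0 0 0;0 0 0 0"

```text
time: 20.5
position: [0.7072, 0.0415, 0.2248]
orientation: [0.706, -0.028, 0.707, 0.029]
wrist_force: [0.7, -1.3, 0.5]
finger_gap: 0.716
```

```bash
python3 - <<'E'
from h import *
s,p,R=tool();print(s["time"],p.round(4),wj(p).round(4),R[:,0])
im,d=eyes.camera("wrist");cv2.imwrite("pics/wrist16.png",im);np.save("wrist16.npy",d)
c=proj("wrist",np.array([[*jw(.05,0),.035]]))[0];print(c)
x,y=max(0,int(c[0])-45),max(0,int(c[1])-45);print(x,y)
cv2.imwrite("pics/w16c.png",cv2.resize(im[y:y+85,x:x+90],None,fx=7,fy=7,interpolation=cv2.INTER_CUBIC))
E
```

```text
20.5 [0.7072 0.0415 0.2248] [ 0.1411 -0.002 ] [-6.06028823e-04  1.13939373e-04 -9.99999810e-01]
[281.54047425  86.57985962]
236 41
```

View pics/w16c.png

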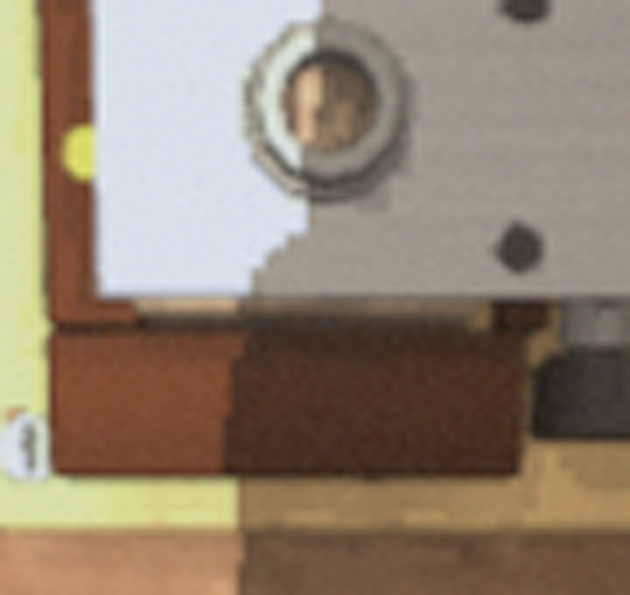

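```bash
python3 - <<'E'
from h import *
f=lambda x,z:((proj("wrist",np.array([[*jw(x/1e3,0),z/1e3]]))[0]-[236,41]+.43)*7).round(1)
for n,x,z in[("leaf far top",48,58.5),("leaf far bottom",48,54),("blk top lead",50,54),("blk lead at z35",50,35),("stop top edge",50,35),("blk lead-1 top",49,54),("blk lead-1 z35",49,35),("stop far",62,35),("plate end",75,12)]: print(n,f(x,z))
im=cv2.imread("pics/wrist16.png").astype(float)
for u in(258,264,270,278,290,300):print(u,[(v,int(im[v,u-1:u+2].mean())) for v in range(80,92)])
d=np.load("wrist16.npy");K,R,t=P("wrist")
vv,uu=np.mgrid[0:420,0:560];pc=np.stack([(uu-K[0,2])*d/K[0,0],(vv-K[1,2])*d/K[1,1],d],-1);pw=(pc-t)@R
for u in(260,275,290):print(u,[(v,*(wj(pw[v,u])*1e3).round(1).tolist()[:1],round(float(pw[v,u,2])*1e3)) for v in range(80,94)])
E
```

```text
leaf far top [323.2 290.1]
leaf far bottom [322.9 293.1]
blk top lead [322.9 311.3]
blk lead at z35 [321.8 322.1]
stop top edge [321.8 322.1]
blk lead-1 top [322.9 302.3]
blk lead-1 z35 [321.8 313.5]
stop far [321.5 423.4]
plate end [320.  528.2]
258 [(80, 223), (81, 224), (82, 202), (83, 161), (84, 146), (85, 111), (86, 72), (87, 57), (88, 61), (89, 73), (90, 75), (91, 79)]
264 [(80, 223), (81, 224), (82, 203), (83, 167), (84, 159), (85, 117), (86, 74), (87, 58), (88, 59), (89, 70), (90, 75), (91, 76)]
270 [(80, 218), (81, 217), (82, 196), (83, 140), (84, 117), (85, 89), (86, 68), (87, 55), (88, 59), (89, 67), (90, 66), (91, 66)]
278 [(80, 153), (81, 150), (82, 149), (83, 117), (84, 99), (85, 78), (86, 59), (87, 55), (88, 48), (89, 48), (90, 46), (91, 52)]
290 [(80, 151), (81, 150), (82, 148), (83, 113), (84, 107), (85, 95), (86, 66), (87, 58), (88, 50), (89, 48), (90, 49), (91, 49)]
300 [(80, 149), (81, 150), (82, 145), (83, 111), (84, 99), (85, 91), (86, 71), (87, 55), (88, 47), (89, 46), (90, 48), (91, 47)]
260 [(80, 46.7, 61), (81, 47.4, 60), (82, 48.1, 60), (83, 48.5, 55), (84, 49.3, 54), (85, 49.6, 48), (86, 49.7, 37), (87, 49.7, 25), (88, 51.2, 35), (89, 52.0, 35), (90, 52.9, 36), (91, 53.8, 37), (92, 54.5, 35), (93, 55.3, 35)]
275 [(80, 46.6, 60), (81, 47.4, 60), (82, 48.1, 60), (83, 48.6, 56), (84, 49.2, 55), (85, 49.9, 53), (86, 49.9, 40), (87, 49.9, 28), (88, 51.1, 34), (89, 52.0, 35), (90, 52.9, 36), (91, 53.6, 34), (92, 54.5, 35), (93, 55.3, 35)]
290 [(80, 46.5, 59), (81, 47.2, 58), (82, 47.9, 58), (83, 48.5, 55), (84, 49.2, 55), (85, 49.9, 54), (86, 50.1, 44), (87, 50.0, 29), (88, 51.1, 34), (89, 51.9, 34), (90, 52.8, 35), (91, 53.6, 34), (92, 54.5, 36), (93, 55.3, 34)]
```

Depth sees the block's leading face at x ≈ 49.9 and the stop's edge at about 50.7-51, with a thin dark slot down to z 28 between them. The block is therefore about 0.7-1 mm short, probably because I raised the tool while pushing hard, which lifted the block's rear. It's 20.5 s, so there is time to re-open the leaf and seat it gently with no upward motion.

Call:
jog_arm --moves "3 1.3 -5 0;3 1.3 -5 0;3 1.33 -5 0;4 0 0 0;2.5 0 0 0;0 0 0 0"

```text
time: 21.3
position: [0.5546, 0.0683, 0.0705]
orientation: [0.705, -0.028, 0.708, 0.029]
wrist_force: [-0.0, -0.1, -0.2]
finger_gap: 0.711
```

```bash
python3 - <<'E'
from h import *
s,p,R=tool();print(s["time"],p.round(4),wj(p).round(4),s["wrist_force"],R[:,2])
E
```

```text
21.3 [0.5546 0.0683 0.0705] [-0.009   0.0366] [-0.0110186  -0.14542913 -0.1779472 ] [ 0.99674685  0.08050246 -0.00388266]
```

Call:
jog_arm --moves "1 0 0 0;1 0 0 0;0.7 0 0 0;0.4 0 0 0;0.3 0 0 0;0 0 0 0"

```text
time: 22.05
position: [0.558, 0.0684, 0.038]
orientation: [0.707, -0.028, 0.706, 0.029]
wrist_force: [-0.8, 1.2, 4.3]
finger_gap: 0.716
```

Call:
jog_arm --moves "0.1 0 0 0;-0.05 0 0.15 0;0 0 0.2 0;0 0 0 0"

```text
time: 22.55
position: [0.5596, 0.0687, 0.0371]
orientation: [0.706, -0.028, 0.707, 0.029]
wrist_force: [-3.2, -0.0, 5.6]
finger_gap: 0.715
```

Call:
jog_arm --moves "0 0 0.15 0;0 0 0 0"

```text
time: 22.8
position: [0.5609, 0.0689, 0.037]
orientation: [0.706, -0.028, 0.707, 0.029]
wrist_force: [-4.1, 0.4, 5.7]
finger_gap: 0.712
```

Call:
jog_arm --moves "0 0 0.12 0;0 0 0 0"

```text
time: 23.05
position: [0.5621, 0.069, 0.037]
orientation: [0.706, -0.028, 0.708, 0.029]
wrist_force: [-4.4, 1.0, 6.3]
finger_gap: 0.715
```

Call:
jog_arm --moves "0 0 0.12 0;0 0 0 0"

```text
time: 23.3
position: [0.5623, 0.069, 0.0368]
orientation: [0.705, -0.028, 0.708, 0.029]
wrist_force: [-4.9, 0.9, 8.1]
finger_gap: 0.718
```

Call:
jog_arm --moves "0 0 0.12 0;0 0 0 0"

```text
time: 23.55
position: [0.5623, 0.069, 0.0367]
orientation: [0.704, -0.028, 0.709, 0.029]
wrist_force: [-7.6, 1.0, 8.8]
finger_gap: 0.718
```

Call:
jog_arm --moves "0 0 0.15 0;0 0 0 0"

```text
time: 23.8
position: [0.5624, 0.0689, 0.0364]
orientation: [0.703, -0.028, 0.71, 0.028]
wrist_force: [-10.5, 1.0, 11.2]
finger_gap: 0.714
```

```bash
python3 - <<'E'
from h import *
s,p,R=tool();print(s["time"],p.round(4),wj(p).round(4),s["wrist_force"])
im,d=eyes.camera("scene");cv2.imwrite("pics/s17c.png",cv2.resize(im[200:260,270:340],None,fx=8,fy=8,interpolation=cv2.INTER_CUBIC))
E
```

```text
23.8 [0.5624 0.0689 0.0364] [-0.0011  0.0366] [-10.47413293   1.00077741  11.21912255]
```

View pics/s17c.png

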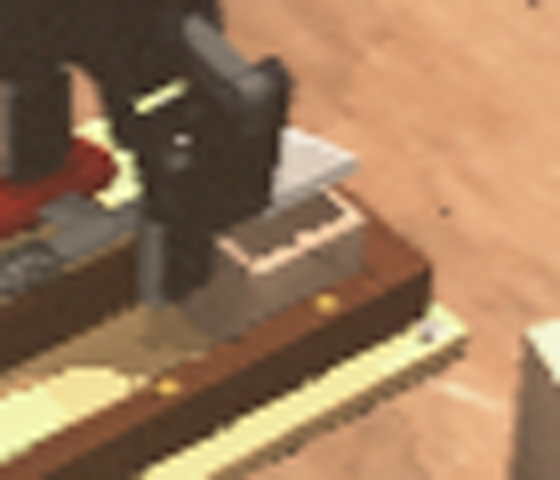

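The stop was reached again, with the corner at (363,216) and rear at (258,273), slightly farther than before. Retracting gently, no upward motion.

Call:
jog_arm --moves "0.03 0 -0.15 0;0.03 0 -0.15 0;0.03 0 -0.15 0;0.02 0 -0.15 0;0.02 0 -0.15 0;0.02 0 -0.15 0;0 0 -0.15 0;0 0 -0.15 0;0 0 -0.2 0;0 0 0 0"

```text
time: 25.1
position: [0.5578, 0.0684, 0.0377]
orientation: [0.709, -0.028, 0.704, 0.029]
wrist_force: [4.2, 1.6, 5.7]
finger_gap: 0.717
```

Call:
jog_arm --moves "-0.3 0 0 0;-0.3 0 0 0;-0.4 0 0 0;-0.6 0 0 0;-1.5 0 0 0;-3 0 0 0;-4 0 0 0;-4 0 2 0;-3 -1 4 0;0 -1.5 5 0;0 -1.5 4 0;0 0 0 0"

```text
time: 26.6
position: [0.7073, 0.0387, 0.2042]
orientation: [0.705, -0.028, 0.708, 0.028]
wrist_force: [-0.8, -0.1, -0.1]
finger_gap: 0.715
```

```bash
python3 - <<'E'
from h import *
s,p,R=tool();print(s["time"],p.round(4),wj(p).round(4),s["wrist_force"])
im,d=eyes.camera("wrist");K,R,t=P("wrist")
c=proj("wrist",np.array([[*jw(.05,0),.035]]))[0];x,y=max(0,int(c[0])-45),max(0,int(c[1])-45);print(c,x,y)
cv2.imwrite("pics/wrist18.png",im);cv2.imwrite("pics/w18c.png",cv2.resize(im[y:y+85,x:x+90],None,fx=7,fy=7,interpolation=cv2.INTER_CUBIC))
vv,uu=np.mgrid[0:420,0:560];pc=np.stack([(uu-K[0,2])*d/K[0,0],(vv-K[1,2])*d/K[1,1],d],-1);pw=(pc-t)@R
r=int(c[1])
for u in(int(c[0])-18,int(c[0]),int(c[0])+12):print(u,[(v,*(wj(pw[v,u])*1e3).round(1).tolist()[:1],round(float(pw[v,u,2])*1e3)) for v in range(r-7,r+7)])
im,d=eyes.camera("scene");cv2.imwrite("pics/scene18.png",im);cv2.imwrite("pics/s18c.png",cv2.resize(im[195:265,240:340],None,fx=8,fy=8,interpolation=cv2.INTER_CUBIC))
E
```

```text
26.6 [0.7073 0.0387 0.2042] [ 0.1409 -0.0049] [-0.7860753  -0.07268751 -0.12279541]
[284.07290327  87.28158127] 239 42
266 [(80, 46.5, 60), (81, 47.1, 60), (82, 47.4, 53), (83, 48.2, 55), (84, 48.8, 53), (85, 48.8, 43), (86, 48.7, 31), (87, 49.8, 35), (88, 50.7, 37), (89, 51.4, 36), (90, 52.1, 35), (91, 52.9, 35), (92, 53.7, 36), (93, 54.5, 35)]
284 [(80, 46.6, 61), (81, 47.1, 59), (82, 47.5, 56), (83, 48.2, 56), (84, 48.8, 54), (85, 48.9, 44), (86, 48.9, 33), (87, 49.8, 35), (88, 50.5, 34), (89, 51.3, 35), (90, 52.1, 35), (91, 53.0, 37), (92, 53.7, 36), (93, 54.4, 35)]
296 [(80, 46.5, 60), (81, 47.1, 60), (82, 47.5, 55), (83, 48.3, 56), (84, 48.8, 54), (85, 49.0, 47), (86, 49.2, 37), (87, 49.9, 37), (88, 50.6, 36), (89, 51.4, 36), (90, 52.1, 36), (91, 52.9, 35), (92, 53.6, 34), (93, 54.4, 35)]
```

View pics/w18c.png

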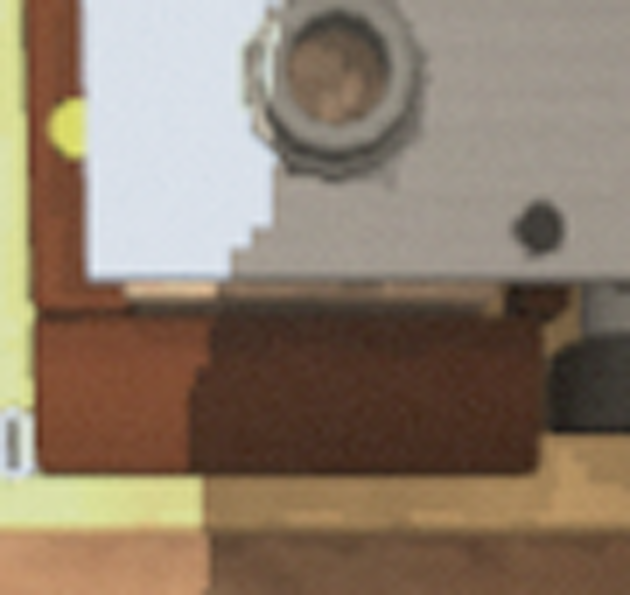

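View pics/s18c.png

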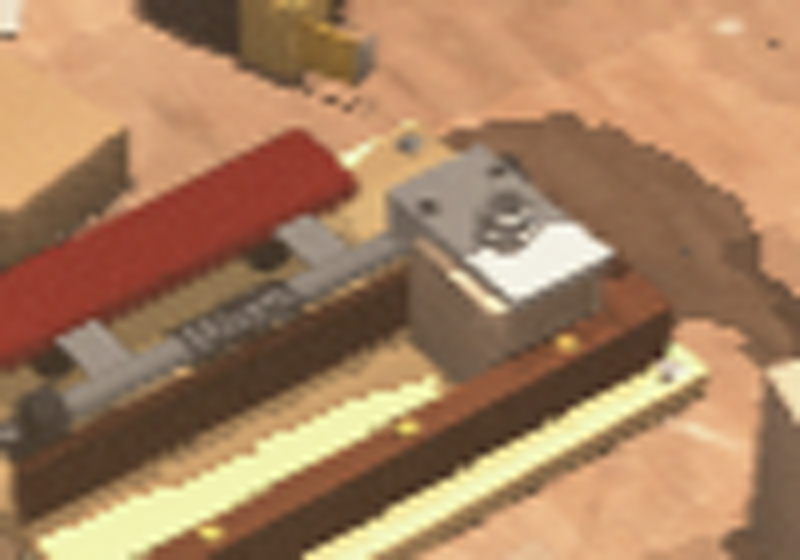

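The dark slot is nearly closed now: the face is visible only down to about z 33-35 and the stop begins 0.5 mm or less beyond it. The leaf is flat on the block, the bystanders haven't moved and the arm is clear, so I'm handing in.

```bash
python3 - <<'E'
from h import *
print(arm.job_done())
print(arm.observe()["time"])
E
```

```text
the job is handed in; nothing more can be done
None
the job is handed in; nothing more can be done
```

The block is loaded: it sits under the closed leaf, against the end stop or within about 0.5 mm of it. I handed the job in at about 26.7 s, with the arm clear of the jig. I got there by pressing the red bar fully down with one fingertip, pushing the block along with the other, backing off and letting the bar up.

**Re-seating:** I pushed the block home more than once.
- **With the bar still down:** the block slipped back about 2 mm when I first retracted, so I pushed it in again.
- **After the leaf had closed:** a view from beyond the stop showed the block about 0.7–1 mm short. I opened the leaf again and pushed more gently, with no upward motion while touching the block. The first slip was probably because I raised the tool while still pushing, and that may also have lifted the rear of the block briefly.

**Last checks:**
- **Leaf:** it lies level on the block.
- **Seating:** the gap at the stop is about 0.5 mm or less, at the limit of what the camera can resolve. An earlier measurement at the block's rear face, before the last push, disagreed by up to 1.4 mm.
- **Forces:** the wrist force readings stayed below about 25 N.
- **Other things on the bench:** those in the last pictures showed no sign of having moved.

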